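# Click the peg hanger round to the basin

## Robot

A 6-joint arm with a two-finger parallel gripper is mounted at the origin on the work surface. World frame = base frame: x ahead of the robot, y to its left, z up, the work surface at z = 0. Lengths are in m, angles in rad, forces in N, time in s.
With the tool pointing down it reaches from about 0.35 to 0.725 m from the base axis. Payload 6 kg.
Tool frame: the origin (TCP) lies midway between the tips of the shut fingers; the grasp point (between the pads) lies 19 mm behind it (ctrl.grasp_offset is the distance from the TCP to the grasp point, in m); z points along the fingers, y is the line along which they close (so a half turn about z gives the same grasp; the last joint's range is limited). The gripper opens to 85 mm and grips with 20 to 120 N. Pads are 22 mm wide; open, the fingers measure 114 mm over their backs; the gripper's body (76 mm by 85 mm) begins 54 mm behind the grasp point. The pads swing forward as they close: fully open they stand 13 mm farther back than shut.
Start: joints at [-0.914, 0.04, 0.085, 0, -1.615, -0.334], TCP at [0.19, -0.569, 0.231] pointing down, gripper open.
Joint ranges: [-2.56, 2.56], [-1.29, 2.01], [-1.08, 1.49], [-3.29, 1.98], [-2.81, -0.18], [-2.99, 2.99]. Speed limits (rad/s): [2.57, 2.57, 3.01, 3.14, 3.14, 3.14].

## Interface

Orientations are given as a unit quaternion [x, y, z, w].
In Python, from workcell import ctrl gives the robot as it stands. The module is installed in compiled form; this text tells all that it offers.
- The arm moves only by the shell command python3 -m pendant 'ROWS' [FORCE]. ROWS is JSON, a list of rows, each a list of 3 entries, a list of its own where there are three numbers: the turn, a rotation vector about the tool's x, y, z in rad, then the shift along the tool's x, y, z in cm, then the closure, from -1 (fully open) to 1 (shut). In form: [[[ax, ay, az], [x, y, z], jaw], ...]. A call has 1 to 20 rows; each row is the pose to reach, as a shift and turn from the pose commanded when the call began, along the tool's axes at that moment; what a row does not reach only later rows make up. A row lasts 1/12 s, in which the tool goes at most 41.7 mm and 7.16 degrees, less where a joint would pass 70% of its speed; a pose out of reach is approached as far as the arm can. A call with a gripper value outside its range is refused whole. The fingers move at their own pace and stop on an object; FORCE is the grip in N (left out, the last holds). Time passes only in rows, so rows that repeat a pose let the fingers close. It gives the time, the measured TCP pose, the force, the opening and the grip force at its end, in the units of the state.
- ctrl.observe(): the state, without advancing time (a new reading comes with each control period).
- ctrl.get_image(name): name is "side" or "top" or "wrist"; returns (picture, depth): 384x512x3 uint8, red, green, blue; 384x512 float32, m along the optical axis (not along the pixel's ray), 0 where there is no reading.
- ctrl.camera_info(name): a dict with "mtx" (3x3 intrinsics, pixels), "R" (3x3) and "t" (3): a world point X has camera coordinates R X + t. Camera axes: x right, y down, z forward; pixel columns grow to the right and rows downward; lengths in m; the calibration is good to about 2 mm. A picture is of the moment at which its call begins: read the wrist's pose just before it. camera_info takes no time and is no camera call; for the wrist camera it gives the pose at the moment of the call.
- ctrl.finish_job(): hands the job in; it is judged then, once.
The state is a dict: "clock": time; "joints": joint angles; "dq": joint speeds; "tau": joint torques, N m; "position": TCP position; "tool_rot": TCP orientation; "contact_force": force on the tool from outside, world axes, zero at the start; "moment": the same for the moment, N m; "width": finger opening in m; "finger_force": force on a finger pad.
Only numpy, scipy, OpenCV 4.12 (cv2) and the standard library are available. Lean on these libraries where they do the work, as an engineer would, in place of code of your own. Each camera call takes 0.05 s, during which the arm holds its last target. There are 200 camera calls.

## Task

The round pink peg hanger turns in clicks on its leaning stand, and its one blue peg now faces the front. Turn the hanger one click so that the blue peg comes round to the side where the aluminium basin stands, clicked fully into place, and let go. Leave the basin and everything else on the plank where it stands.

Things in the scene. Friction and masses are not known exactly. Their poses are not given: they have to be found in the camera images.
- stand: Fixed wooden stand that carries the hanger; base board 240 x 200 x 18 mm. Origin on the table right under point hub; +x is its back, -x its front (towards the robot), +y its left, z up. The wheel's axis leans 30 deg from vertical towards its -x, pointing up along (-0.500, 0, 0.866) in this frame.
- hub (a point): Centre of the wheel's underside, on its axis, 140 mm above the stand's origin. The pink disc is 216 mm across and 8 mm thick above this point; six upright pegs stand on it at 90 mm radius, 60 deg apart, five pink and one blue.
- rail (a point): Middle of the crossbar of the steel pipe rail over the wheel (pipe 22 mm thick), 370 mm up. The crossbar runs 190 mm to each side along the stand's y, above the front pegs; at its ends arms go back to uprights 190 mm behind it. It bars a straight-down gripper from the front pegs: come in from the front, leaning like the wheel.
- wheel (a joint): Turn of the pink wheel on its leaning axis (rad). 0: blue peg at the front (lowest, nearest the robot). Positive is anticlockwise looking at its face and takes the blue peg to the stand's right (-y), negative to its left (+y). Six clicks 60 deg (1.047 rad) apart, one at 0; a sprung roller pulls it into the nearest click; about 3 N at a peg takes it over the hump.
- blue_peg (a point): Point in the middle of the blue peg's upper part: 90 mm from the wheel's axis, 45 mm above the disc's top, 25 mm below the peg's end. The peg is a block 30 mm (radially) x 18 mm (round the wheel) x 70 mm, standing parallel to the wheel's axis on the disc's top face. Orientation of this point: z along the wheel's axis, -x radially outward.
- station_left (a point): Where the blue_peg point lies when it is clicked in one click to the left (+y side of the stand), 60 deg round from the front.
- station_right (a point): The same one click to the right (-y side of the stand).
- basin: Aluminium basin, loose, 244 mm across the rim, 78 mm high, 0.4 kg. Origin under its centre. It stands at the front left or the front right of the stand, about 330 mm from the wheel's centre; that side is where the blue peg must go.
- soap_dish: Green soap dish with drainer tray and a cream soap bar, loose, 150 x 100 x 60 mm, origin under its centre; it stands on the other side from the basin.
- beater: Wooden paddle beater lying down, loose, blade 200 x 85 x 24 mm and handle of 24 mm diameter, 340 mm in all along its x, origin under the body 180 mm from the handle's end.
- tumbler: Closed stainless steel tumbler with black lid, loose, 78 mm across, 141 mm high, origin under its centre.
There are look-alikes about, which are no part of the job. Of the things that look like the basin, the largest one is meant.

How it is judged:
At the end, for the whole second after the job is handed in: The blue peg rests within 12 mm of its clicked-in place one click (60 deg) round from the front on the side where the basin stands, the wheel is still (under 0.1 rad/s), and the basin, soap dish, beater and tumbler are upright as they stood, within 30 mm of where they started (((y of basin in the frame of stand above 0 m and distance between blue_peg and station_left below 0.012 m) or (y of basin in the frame of stand below 0 m and distance between blue_peg and station_right below 0.012 m)) and velocity of joint wheel between -0.1 and 0.1 rad/s and distance of each of basin, soap_dish, beater, tumbler from where it was at the start of the episode below 0.03 m and angle between each of basin, soap_dish, beater, tumbler's own z axis and vertical below 0.2 rad); the robot touches nothing.
It fails at once if one of the bystanders is shifted by more than 30 mm or tipped over (distance of any of basin, soap_dish, beater, tumbler from where it was at the start of the episode above 0.03 m or angle between any of basin, soap_dish, beater, tumbler's own z axis and vertical above 0.3 rad).
It also fails if it takes over 35 s, if anything falls off the work surface, if the arm or the gripper's body presses on something with over 40 N, if the wrist force passes 120 N, or if a joint passes its speed limit or range.

## Working session

There is one attempt and no reset: what is moved stays moved. The work goes in short steps, Python scripts to look and compute and a shell command to move; the robot and the scene stay as the last step left them, time stands still between calls to the robot, and variables do not carry over. Pictures are saved under pics/ and viewed, at most 10 in all, crops included, and the job is handed in when it is done.

```bash
mkdir -p pics
cat > h.py <<'E'
import numpy as np,cv2
from workcell import ctrl
from scipy.spatial.transform import Rotation as R
def snap(n):
    ci=ctrl.camera_info(n); im,d=ctrl.get_image(n); return im,d,ci
def cloud(d,ci):
    v,u=np.indices(d.shape); K=ci["mtx"]; 
    p=np.stack([(u-K[0][2])/K[0][0]*d,(v-K[1][2])/K[1][1]*d,d],-1)
    return (p-np.array(ci["t"]))@np.array(ci["R"])
E
python3 - <<'E'
from h import *
ims=[]
for n in("top","side"):
    im,d,ci=snap(n); np.savez(f"{n}.npz",im=im,d=d,P=cloud(d,ci)); cv2.imwrite(f"pics/{n}.png",im[:,:,::-1]); 
    print(n,(-np.array(ci["R"]).T@ci["t"]).round(3), np.array(ci["R"]).round(2).tolist())
print(ctrl.observe())
E
```

```text
top [ 0.409 -0.065  1.521] [[0.01, -1.0, 0.02], [-1.0, -0.01, -0.07], [0.07, -0.02, -1.0]]
side [-0.273 -0.965  1.173] [[0.76, -0.64, -0.01], [-0.41, -0.48, -0.77], [0.49, 0.6, -0.63]]
{'clock': 0.1, 'joints': array([-9.14285683e-01,  4.07971783e-02,  8.38967876e-02, -4.02049386e-04,
       -1.61549334e+00, -3.33694630e-01]), 'dq': array([-1.80097202e-06,  9.11967468e-04,  2.78298445e-03,  1.70676859e-03,
        9.22482969e-04, -1.30150892e-03]), 'tau': array([-4.02778998e-03, -3.69343042e+01,  3.48284662e+01,  6.95173100e+00,
       -4.47539016e-03, -8.29058934e-06]), 'position': array([ 0.19031453, -0.56870681,  0.23034656]), 'tool_rot': array([-1.60716724e-01,  9.87000231e-01,  7.98213536e-04, -2.02765894e-04]), 'contact_force': array([ 0.68061589,  1.09763349, -0.37679494]), 'moment': array([ 0.01585531,  0.00094655, -0.01173317]), 'finger_force': 0.0, 'width': 0.0851737345341059}
```

View pics/top.png

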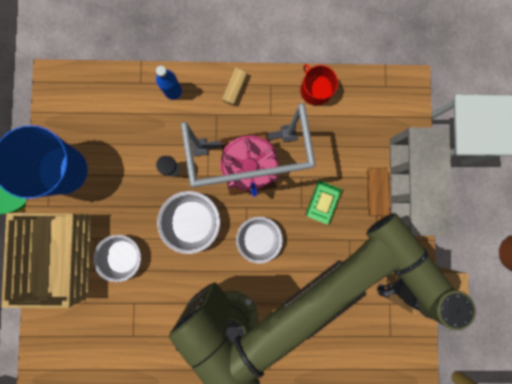

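View pics/side.png

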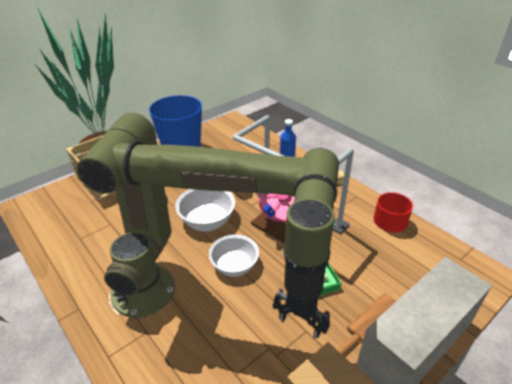

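The top view shows three basin look-alikes: the big one at (189,222), a smaller one at (260,240) and another at (118,258). The blue peg is at about (253,188), the rail crossbar runs from (190,184) to (312,164), and the soap dish is at (323,203). The largest basin is on the stand's left (+y). I'll measure everything, then confirm the basin in a crop.

```bash
cat > m.py <<'E'
from h import *
out=[]
for n in("top","side"):
    z=np.load(f"{n}.npz"); im,d,P=z["im"],z["d"],z["P"]; ok=d>0
    hsv=cv2.cvtColor(im,cv2.COLOR_RGB2HSV); H,S,V=[hsv[...,i].astype(int) for i in range(3)]
    box=(P[...,0]>.3)&(P[...,0]<.75)&(P[...,1]>-.3)&(P[...,1]<.25)&ok
    b=box&(H>105)&(H<130)&(S>140)&(P[...,2]>.06)
    q=P[b]; print(n,"blue",len(q),np.median(q,0).round(3),q.min(0).round(3),q.max(0).round(3), np.argwhere(b).mean(0))
    pk=box&(H>150)&(H<178)&(S>80)&(P[...,2]>.04); q=P[pk]; print("pink",len(q),q.mean(0).round(3),q.min(0).round(3),q.max(0).round(3))
    g=box&(S<60)&(P[...,2]>.34)&(P[...,2]<.41); q=P[g]; print("rail",len(q))
    if n=="top":
        rail=q
        for (u,v) in((189,222),(260,240),(118,258)):
            # rim pixels: high points near
            w=np.zeros_like(g); cv2_m=np.zeros(im.shape[:2],np.uint8); cv2.circle(cv2_m,(u,v),36,1,-1)
            m=(cv2_m>0)&ok&(P[...,2]>.03)&(S<60)&(P[...,2]<.15); r=P[m]; top=r[r[:,2]>np.percentile(r[:,2],97)-.015]
            (c,rad)=cv2.minEnclosingCircle(top[:,:2].astype(np.float32)); print("basin",(u,v),np.round(c,3),"dia",round(2*rad,3),"h",np.percentile(r[:,2],97).round(3))
        so=ok&(H>45)&(H<80)&(S>100)&(P[...,2]>.02)&(P[...,1]<0)&(P[...,0]>.2)&(P[...,0]<.8);print("soap",P[so].mean(0).round(3))
# rail fit: crossbar pixels in top
    c=[]
    if n=="top":
        m=np.zeros(im.shape[:2],np.uint8); cv2.line(m,(196,183),(305,166),1,9); m=(m>0)&g; q=P[m]
        vx,vy,x0,y0=cv2.fitLine(q[:,:2].astype(np.float32),cv2.DIST_HUBER,0,.01,.01).ravel()
        print("crossbar dir",vx,vy,"pt",x0,y0,"yaw",np.degrees(np.arctan2(vy,vx)),"z",np.percentile(q[:,2],[10,50,90]))
        s=(rail[:,:2]-[x0,y0])@[vx,vy]; t=(rail[:,:2]-[x0,y0])@[-vy,vx]; on=abs(t)<.015
        a,bb=s[on].min(),s[on].max(); print("ext",a,bb,"mid",[x0+vx*(a+bb)/2,y0+vy*(a+bb)/2],"t range",t.min(),t.max())
E
python3 m.py
python3 - <<'E'
from h import *
im=np.load("top.npz")["im"][130:290,80:350,::-1]; cv2.imwrite("pics/crop.png",cv2.resize(im,None,fx=2.9,fy=2.9,interpolation=cv2.INTER_CUBIC))
E
```

```text
top blue 41 [ 0.511 -0.085  0.164] [ 0.497 -0.097  0.134] [ 0.536 -0.078  0.173] [189.73170732 253.17073171]
pink 2099 [ 0.622 -0.068  0.167] [ 0.52  -0.177  0.092] [0.711 0.036 0.38 ]
rail 1555
basin (189, 222) [0.392 0.169] dia 0.243 h 0.081
basin (260, 240) [ 0.323 -0.11 ] dia 0.182 h 0.062
basin (118, 258) [0.248 0.45 ] dia 0.184 h 0.061
soap [ 0.471 -0.37   0.037]
crossbar dir 0.16981421 -0.9854761 pt 0.5460171 -0.07235065 yaw -80.22298 z [0.37419681 0.37897098 0.38240408]
ext -0.19208806545258486 0.20822421616901918 mid [np.float64(0.5473871842240867), np.float64(-0.08030154627552477)] t range -0.009618864203629812 0.197938929933809
side blue 55 [ 0.507 -0.096  0.148] [ 0.49  -0.104  0.105] [ 0.537 -0.082  0.165] [210.32727273 268.30909091]
pink 603 [ 0.565 -0.076  0.125] [ 0.506 -0.161  0.06 ] [0.629 0.003 0.191]
rail 564
```

View pics/crop.png

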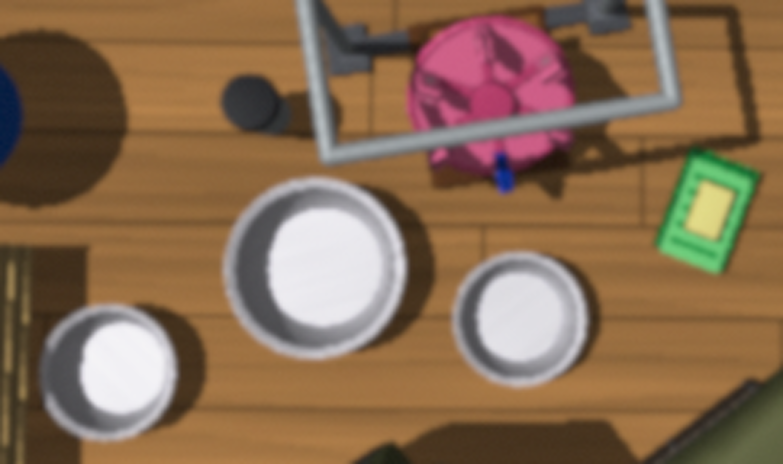

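The crop confirms it: the large basin at (189,222) measures 243 mm against the stated 244, while the other two measure 182 and 184. It stands on the stand's left, so the wheel turns by -60°. Next I'll fit the disc for the stand's origin and work out the pre-approach.

```bash
cat >> h.py <<'E'
yaw=np.radians(9.78)
S=R.from_euler('z',yaw)
AX=np.array([-.5,0,.866])
def pegpt(th,O): # th wheel angle; neg -> left(+y)
    f=np.array([-.866,0,-.5])
    return np.array([*O,0])+S.apply(np.array([0,0,.14])+AX*.053+.09*R.from_rotvec(AX*th).apply(f))
def toolR(th):
    z=-AX; y=np.array([0,1.,0]); x=np.cross(y,z)
    return S*R.from_rotvec(AX*th)*R.from_matrix(np.stack([x,y,z],1))
def rows(goals,start=None):
    o=ctrl.observe(); p0,R0=(o["position"],R.from_quat(o["tool_rot"])) if start is None else start
    for p,r in goals:
        print((R0.inv()*r).as_rotvec().round(3).tolist(), (R0.inv().apply(p-p0)*100).round(2).tolist(), np.round(p,3))
E
python3 - <<'E'
from h import *
n=S.apply(AX); z=np.load("top.npz"); im,d,P=z["im"],z["d"],z["P"]
hsv=cv2.cvtColor(im,cv2.COLOR_RGB2HSV)
m=(d>0)&(hsv[...,0]>150)&(hsv[...,0]<178)&(hsv[...,1]>80)&(P[...,2]>.04)&(P[...,2]<.3)
q=P[m]; h=q@n; hist,e=np.histogram(h,bins=np.arange(h.min(),h.max(),.004)); k=e[hist.argmax()]+.002; print("disc level",k,hist.max())
s=q[abs(h-k)<.006]; A=np.linalg.svd(s-s.mean(0))[2][2]; print("plane normal",A.round(3),"exp",n.round(3))
u=S.apply([.866,0,.5]); v=S.apply([0,1,0]); uv=np.stack([s@u,s@v],1).astype(np.float32)
for pc in(0.5,1.5,3): print(pc,np.percentile(uv,[pc,100-pc],axis=0).round(3).tolist())
c,r=cv2.minEnclosingCircle(uv); print(c,r)
C=n*k+u*c[0]+v*c[1]; hub=C-n*.008; print("hub",hub)
O=hub[:2]; print("blue pt exp",pegpt(0,O), "peg end",pegpt(0,O)+n*.025)
rl=S.inv().apply(np.array([.5474,-.0803,.37])-[*O,0]);print("rail in stand",rl)
p=pegpt(0,O); rows([(p+n*.12,toolR(0))])
E
```

```text
disc level -0.16960957195421544 760
plane normal [ 0.493  0.085 -0.866] exp [-0.493 -0.085  0.866]
0.5 [[0.485, -0.278], [0.695, -0.069]]
1.5 [[0.489, -0.274], [0.693, -0.072]]
3 [[0.493, -0.269], [0.688, -0.077]]
(0.5882675647735596, -0.1704152375459671) 0.11096229404211044
hub [ 0.61849803 -0.06631753  0.14032389]
blue pt exp [ 0.51557583 -0.08405828  0.140898  ] peg end [ 0.50325749 -0.0861816   0.162548  ]
rail in stand [-0.07243992 -0.00170217  0.37      ]
[0.041, -0.523, 0.148] [-40.29, 36.55, -1.39] [ 0.456 -0.094  0.245]
```

```bash
python3 -m pendant '[[[0.041,-0.523,0.148],[-40.3,36.5,-1.4],-0.2],[[0.041,-0.523,0.148],[-40.3,36.5,-1.4],-0.2],[[0.041,-0.523,0.148],[-40.3,36.5,-1.4],-0.2],[[0.041,-0.523,0.148],[-40.3,36.5,-1.4],-0.2],[[0.041,-0.523,0.148],[-40.3,36.5,-1.4],-0.2],[[0.041,-0.523,0.148],[-40.3,36.5,-1.4],-0.2],[[0.041,-0.523,0.148],[-40.3,36.5,-1.4],-0.2],[[0.041,-0.523,0.148],[-40.3,36.5,-1.4],-0.2],[[0.041,-0.523,0.148],[-40.3,36.5,-1.4],-0.2],[[0.041,-0.523,0.148],[-40.3,36.5,-1.4],-0.2],[[0.041,-0.523,0.148],[-40.3,36.5,-1.4],-0.2],[[0.041,-0.523,0.148],[-40.3,36.5,-1.4],-0.2],[[0.041,-0.523,0.148],[-40.3,36.5,-1.4],-0.2],[[0.041,-0.523,0.148],[-40.3,36.5,-1.4],-0.2],[[0.041,-0.523,0.148],[-40.3,36.5,-1.4],-0.2],[[0.041,-0.523,0.148],[-40.3,36.5,-1.4],-0.2],[[0.041,-0.523,0.148],[-40.3,36.5,-1.4],-0.2],[[0.041,-0.523,0.148],[-40.3,36.5,-1.4],-0.2],[[0.041,-0.523,0.148],[-40.3,36.5,-1.4],-0.2],[[0.041,-0.523,0.148],[-40.3,36.5,-1.4],-0.2]]' 30
cat > b.py <<'E'
from h import *
import sys
o=ctrl.observe(); im,d,ci=snap("wrist"); P=cloud(d,ci); cv2.imwrite("pics/%s.png"%sys.argv[1],im[:,:,::-1])
hsv=cv2.cvtColor(im,cv2.COLOR_RGB2HSV).astype(int); b=(d>0)&(hsv[...,0]>105)&(hsv[...,0]<130)&(hsv[...,1]>140)&(P[...,2]>.08)&(P[...,2]<.3)
q=P[b]; n=S.apply(AX); h=q@n; t=q[h>np.percentile(h,98)-.006]; T=toolR(0)
print("blue",len(q),"end face",len(t),((t.min(0)+t.max(0))/2).round(4),"mean",t.mean(0).round(4))
a=T.inv().apply(t); print("face extent tool axes",(a.max(0)-a.min(0)).round(3)); c=T.apply((np.percentile(a,2,axis=0)+np.percentile(a,98,axis=0))/2); print("centre",c.round(4),"joints",o["joints"].round(2),"clock",o["clock"])
print("from TCP in tool axes cm", (R.from_quat(o["tool_rot"]).inv().apply(c-o["position"])*100).round(2))
E
python3 b.py w1
```

```text
clock: 1.77
position: [0.4565, -0.0963, 0.2454]
tool_rot: [-0.081, 0.962, 0.021, 0.258]
contact_force: [-0.5, -0.7, -0.5]
width: 0.0511
finger_force: 0.0
blue 690 end face 530 [ 0.5005 -0.0883  0.1607] mean [ 0.4996 -0.0884  0.1615]
face extent tool axes [0.028 0.016 0.006]
centre [ 0.5002 -0.0884  0.1616] joints [ 0.27 -0.83 -0.63  0.05 -1.25 -1.67] clock 1.7667
from TCP in tool axes cm [0.35 0.06 9.47]
```

View pics/w1.png

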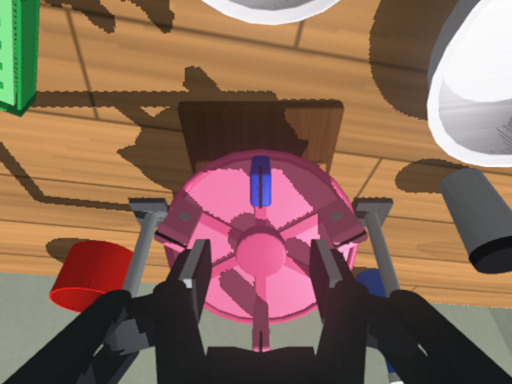

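The wrist view shows the blue peg at (261,182), centred between the fingers, with the rail behind and clear. Its measured end face is 28x16 mm at z=0.162, against the expected 30x18 at 0.1625. I'll cage it loosely and sweep it along the arc, rotating the hand only about 45° because joint 6 has limited range.

```bash
python3 -m pendant '[[[0,0,0],[0.3,0.1,3],0.2],[[0,0,0],[0.3,0.1,6],0.2],[[0,0,0],[0.3,0.1,9],0.2],[[0,0,0],[0.3,0.1,11],0.2],[[0,0,0],[0.3,0.1,12.5],0.2],[[0,0,0],[0.3,0.1,13.5],0.2],[[0,0,0],[0.3,0.1,13.5],0.2],[[0,0,0],[0.3,0.1,13.5],0.2]]'
python3 - <<'E'
from h import *
n=S.apply(AX); O=(.6154,-.0685); o=ctrl.observe(); print(o["joints"].round(2))
print("offset from ideal, tool cm",(R.from_quat(o["tool_rot"]).inv().apply(pegpt(0,O)-n*.015-o["position"])*100).round(2))
start=(pegpt(0,O)-n*.015,toolR(0))
for a in range(0,67,6):
    th=-np.radians(a); rows([(pegpt(th,O)-n*.015,toolR(th*.75))],start)
E
```

```text
clock: 2.48
position: [0.5205, -0.0836, 0.127]
tool_rot: [-0.082, 0.962, 0.021, 0.258]
contact_force: [0.9, 0.2, 0.9]
width: 0.0342
finger_force: 0.0
[ 0.25 -0.64 -0.74  0.05 -0.95 -1.67]
offset from ideal, tool cm [ 0.03 -0.13 -0.12]
[0.0, 0.0, 0.0] [0.0, 0.0, 0.0] [ 0.52  -0.085  0.128]
[0.0, -0.0, 0.079] [-0.05, 0.94, 0.0] [ 0.519 -0.076  0.128]
[-0.0, 0.0, 0.157] [-0.2, 1.87, -0.0] [ 0.518 -0.066  0.129]
[0.0, -0.0, 0.236] [-0.44, 2.78, -0.0] [ 0.519 -0.057  0.13 ]
[-0.0, 0.0, 0.314] [-0.78, 3.66, 0.0] [ 0.52  -0.048  0.132]
[-0.0, 0.0, 0.393] [-1.21, 4.5, -0.0] [ 0.523 -0.039  0.134]
[-0.0, -0.0, 0.471] [-1.72, 5.29, -0.0] [ 0.526 -0.03   0.137]
[0.0, -0.0, 0.55] [-2.31, 6.02, -0.0] [ 0.529 -0.022  0.139]
[-0.0, -0.0, 0.628] [-2.98, 6.69, -0.0] [ 0.534 -0.015  0.143]
[-0.0, -0.0, 0.707] [-3.71, 7.28, -0.0] [ 0.539 -0.008  0.146]
[-0.0, -0.0, 0.785] [-4.5, 7.79, -0.0] [ 0.545 -0.002  0.15 ]
[-0.0, -0.0, 0.864] [-5.34, 8.22, 0.0] [0.551 0.004 0.155]
```

```bash
python3 -m pendant '[[[0,0,0.04],[0,0.4,0],0.2],[[0,0,0.08],[0,0.8,0],0.2],[[0,0,0.12],[-0.1,1.3,0],0.2],[[0,0,0.157],[-0.2,1.75,0],0.2],[[0,0,0.196],[-0.3,2.2,0],0.2],[[0,0,0.236],[-0.4,2.65,0],0.2],[[0,0,0.275],[-0.6,3.1,0],0.2],[[0,0,0.314],[-0.8,3.55,0],0.2],[[0,0,0.353],[-1.0,4.0,0],0.2],[[0,0,0.393],[-1.2,4.4,0],0.2],[[0,0,0.393],[-1.2,4.4,0],0.2]]'; python3 b.py w2 | tail -3
```

```text
clock: 3.4
position: [0.5237, -0.0377, 0.1348]
tool_rot: [0.107, 0.96, 0.072, 0.25]
contact_force: [-0.5, 0.5, -0.5]
width: 0.0342
finger_force: 0.0
face extent tool axes [0.033 0.081 0.051]
centre [ 0.5011 -0.047   0.1648] joints [ 0.39 -0.68 -0.78  0.13 -0.96 -2.23] clock 3.4
from TCP in tool axes cm [ 0.31 -0.71 -3.79]
```

View pics/w2.png

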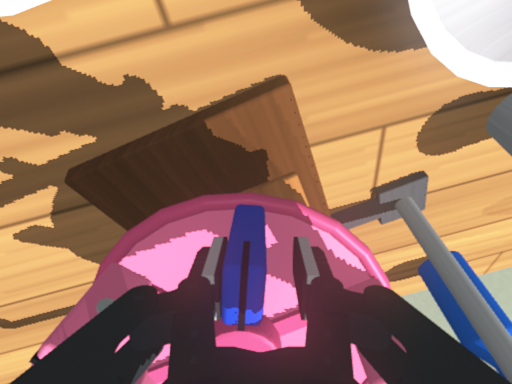

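The peg at (245,265) follows and rests on the trailing finger. It's still about at the hump. I'll work out the rest of the arc with less wrist turn, because joint 6 is at -2.23.

Run:
```python
from h import *
n=S.apply(AX); O=(.6154,-.0685)
for a in range(30,67,4):
    rows([(pegpt(-np.radians(a),O)-n*.015,toolR(-.393-.3*min(1,(a-30)/30)))])
```

```text
[0.001, 0.003, 0.002] [0.11, -0.14, -0.0] [ 0.523 -0.039  0.134]
[0.001, 0.003, 0.042] [0.01, 0.48, -0.0] [ 0.524 -0.033  0.136]
[0.001, 0.003, 0.082] [-0.14, 1.09, -0.0] [ 0.527 -0.028  0.137]
[0.001, 0.003, 0.122] [-0.33, 1.69, -0.0] [ 0.529 -0.022  0.139]
[0.001, 0.003, 0.162] [-0.56, 2.27, -0.0] [ 0.532 -0.017  0.142]
[0.001, 0.003, 0.202] [-0.83, 2.84, 0.0] [ 0.536 -0.012  0.144]
[0.001, 0.003, 0.242] [-1.14, 3.39, 0.0] [ 0.539 -0.008  0.146]
[0.001, 0.003, 0.282] [-1.49, 3.91, 0.0] [ 0.543 -0.004  0.149]
[0.001, 0.003, 0.302] [-1.88, 4.41, 0.0] [0.547 0.    0.152]
[0.001, 0.003, 0.302] [-2.29, 4.88, 0.01] [0.551 0.004 0.155]
```

```bash
python3 -m pendant '[[[0,0,0.04],[0,0.5,0],0.2],[[0,0,0.06],[-0.1,0.8,0],0.2],[[0,0,0.08],[-0.1,1.1,0],0.2],[[0,0,0.10],[-0.2,1.4,0],0.2],[[0,0,0.12],[-0.3,1.7,0],0.2],[[0,0,0.16],[-0.6,2.3,0],0.2],[[0,0,0.20],[-0.8,2.8,0],0.2],[[0,0,0.24],[-1.1,3.4,0],0.2],[[0,0,0.28],[-1.5,3.9,0],0.2],[[0,0,0.3],[-1.7,4.2,0],0.2],[[0,0,0.3],[-1.7,4.2,0],0.2],[[0,0,0.3],[-1.7,4.2,0],0.2],[[0,0,0.3],[-1.7,4.2,0],0.2]]'; python3 b.py w3 | tail -2
```

```text
clock: 4.53
position: [0.5448, -0.0017, 0.1487]
tool_rot: [0.249, 0.933, 0.108, 0.236]
contact_force: [0.1, -0.1, -0.2]
width: 0.0339
finger_force: 0.0
centre [ 0.5251 -0.0041  0.1825] joints [ 0.46 -0.61 -0.73  0.18 -0.95 -2.62] clock 4.5333
from TCP in tool axes cm [ 0.08  0.06 -3.91]
```

View pics/w3.png

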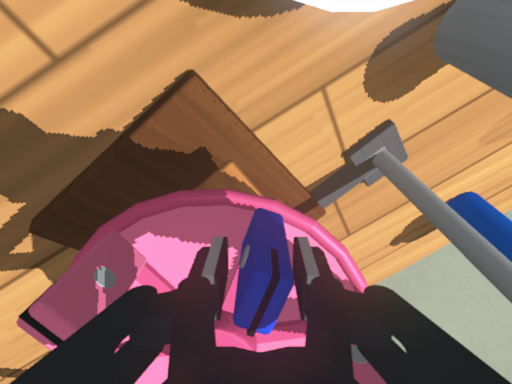

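The peg at (262,275) sits freely between the fingers with no contact force, so it has clicked in. I'll open a little and back out along the axis.

```bash
python3 -m pendant '[[[0,0,0],[0,0,0],0],[[0,0,0],[0,0,0],0],[[0,0,0],[0,0,-1.5],0],[[0,0,0],[0,0,-3],0],[[0,0,0],[0,0,-5],0],[[0,0,0],[0,0,-7.5],0],[[0,0,0],[0,0,-10],0],[[0,0,0],[0,0,-12.5],0],[[0,0,0],[0,0,-14],0],[[0,0,0],[0,0,-14],0],[[0,0,0],[0,0,-14],0],[[0,0,0],[0,0,-14],0]]'
python3 b.py w4 | head -3
python3 - <<'E'
from h import *
O=(.6154,-.0685); n=S.apply(AX)
print("expected end",pegpt(-np.pi/3,O)+n*.025)
im,d,ci=snap("top");P=cloud(d,ci);z=np.load("top.npz")
df=(abs(P[...,2]-z["P"][...,2])>.02)&(d>0)&(z["d"]>0)
print("basin px changed",df[200:245,165:215].sum(),"soap",df[183:222,308:342].sum(),"tumbler",df[155:178,155:178].sum())
cv2.imwrite("pics/top2.png",im[:,:,::-1])
E
```

```text
clock: 5.58
position: [0.4759, -0.0131, 0.2685]
tool_rot: [0.249, 0.933, 0.108, 0.235]
contact_force: [0.2, 0.7, -0.2]
width: 0.0428
finger_force: 0.0
blue 2371 end face 339 [ 0.5261 -0.0045  0.184 ] mean [ 0.5258 -0.0032  0.1848]
face extent tool axes [0.026 0.028 0.004]
centre [ 0.5253 -0.0043  0.1843] joints [ 0.54 -0.82 -0.63  0.19 -1.28 -2.64] clock 5.5833
expected end [ 0.52532235 -0.00493782  0.1850471 ]
basin px changed 2 soap 0 tumbler 0
```

View pics/w4.png

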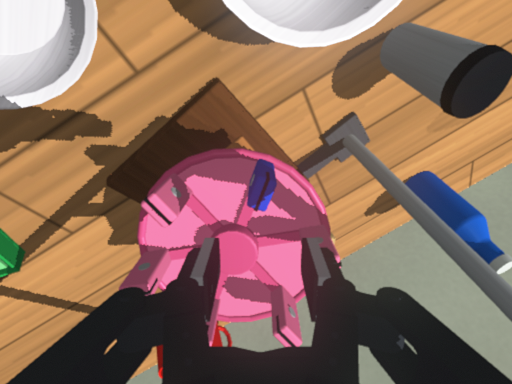

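View pics/top2.png

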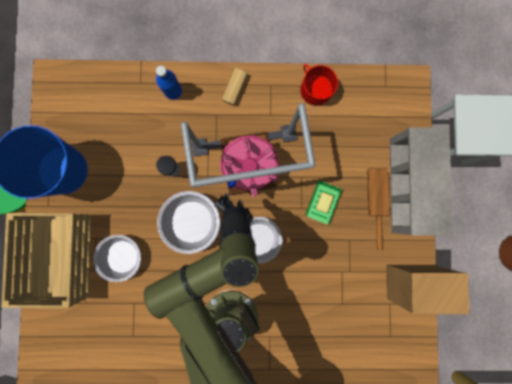

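The blue peg, at (262,185) in the wrist view, has its end within 1 mm of the expected clicked-in place. The basin, soap dish, tumbler and beater haven't moved, and the hand is clear.

```bash
python3 -c "
from workcell import ctrl
print(ctrl.finish_job())"
```

```text
the job is handed in; nothing more can be done
None
```

I turned the hanger one click so the blue peg faces the basin's side (the stand's left), measured within about 1 mm of its clicked-in place; the hand is clear, the basin and other bystanders show no movement in the images, and the job is handed in, but no verdict came back.

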